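# Hold the closing cleat against the crate

## Task

Close up the wooden crate with me: first lower its lid gently, without slamming, until it is fully shut, and only then pick up the cleat (the upright little wooden block with two screw holes) and press it upright and flat against the middle of the crate's front, off the bench and with its top edge level with the top of the lid so that it bridges the joint. Push it against the crate with a steady force of about 10 N and finish while still holding it there, without letting go, so that I can drive the screws; leave everything else on the bench where it is.

Things in the scene. Friction and masses are not known exactly. Their poses are not given: they have to be found in the camera images.
- crate: Pine storage crate, 150 deep (x) x 220 wide (y) x 82 mm high without its lid, fixed to the bench. Origin: centre of its underside; z up; its +x points from front to hinge side. The front is the plain flat wall on its -x side, 75 mm from the origin. With the lid shut it is 100 mm high.
- front_top (a point): Point fixed to the crate: middle of its front, in the plane of the front wall, 100 mm above the bench, where the top front edge of the shut lid lies. Axes as the crate's. The cleat's top edge belongs at this height, its middle at this point.
- crate_hinge (a point): Point on the lid's hinge axis, middle of the width, at the crate's +x rim, 82 mm above the bench. The axis runs along the crate's y.
- lid (a joint): Angle of the crate's lid, rad: 0 shut, growing as its front edge rises; 0.8 to 1.25 at the start, stop at 1.5. Flat pine board 150 x 220 x 18 mm, 0.4 kg, no knob, hinged at its underside's rear edge; shut, its front edge is flush with the front wall. Stiff hinge: the lid stays where it is left; a push of 1 to 5 N near the front of its top face lowers it.
- lid_edge (a point): Middle of the lid's free (front) edge, on its top face; 150 mm along the board from the hinge.
- cleat: Cleat: pine block 36 thick (x) x 50 wide (y) x 64 mm high (z), about 70 g, loose, standing upright, to the left or right of the crate's front. Two dark 8 mm screw holes one above the other through its 50 x 64 mm faces. Origin: centre of its underside. Both wide faces are alike, either may go against the crate. Grip it across its 50 mm width.
- cleat_top (a point): Centre of the cleat's top edge, 64 mm above its underside.
- offcut: Offcut of the same pine, 32 x 110 x 24 mm high, no holes, loose, lying flat on the side where the cleat is not. Leave it.
- screwdriver: Screwdriver lying between the robot and the crate, loose, under 35 mm high. Leave it.
- jar: Glass jar with a steel cap, 64 mm across, 85 mm high, loose. Leave it.
- tape: Yellow roll of tape lying flat, 100 mm across, 25 mm high, loose. Leave it.
- can: Steel can with a paper label, 74 mm across, 100 mm high, loose. Leave it.
- hammer: Hammer lying on the bench, loose. Leave it.
- screwtray: Grey divided screw tray, 90 x 130 x 35 mm high, loose. Leave it.

How it is judged:
By the outcome, as a careful person would: the job done as asked, in the order asked, and still so for the second after the job is handed in, while the arm keeps its last pose, push and grip.
It also fails if it takes over 64 s, if anything falls off the work surface, if the arm or the gripper's body presses on something with over 40 N, if the wrist force passes 120 N, or if a joint passes its speed limit or range.

## Robot

A 6-joint arm with a two-finger parallel gripper is mounted at the origin on the work surface. World frame = base frame: x ahead of the robot, y to its left, z up, the work surface at z = 0. Lengths are in m, angles in rad, forces in N, time in s.
With the tool pointing down it reaches from about 0.25 to 0.725 m from the base axis. Payload 9.7 kg.
Tool frame: the origin (TCP) lies on the centre line of the jaws, within the pads' length; the fingertips stand bot.nose_length ahead of it and the grasp point (between the pads) lies 2 mm behind it (bot.nose_length is the distance from the TCP to the fingertips, in m); z points along the fingers, y is the line along which they close (so a half turn about z gives the same grasp; the last joint's range is limited). The gripper opens to 85 mm and grips with 20 to 120 N. Pads are 22 mm wide; open, the fingers measure 114 mm over their backs; the gripper's body (76 mm by 85 mm) begins 54 mm behind the grasp point. The pads swing forward as they close: fully open they stand 13 mm farther back than shut.
Start: joints at [-1.185, 0.087, 0.176, 1.66, 0, 1.571], TCP at [0.207, -0.51, 0.248] pointing down, gripper open.
Joint ranges: [-3.13, 3.13], [-0.85, 1.81], [-1.15, 1.24], [-2.2, 2.28], [-1.44, 1.52], [-3.14, 3.14]. Speed limits (rad/s): [2.22, 2.22, 2.57, 3.14, 3.14, 3.14].

## Interface

Orientations are given as a rotation vector (axis times angle).
In Python, from station import bot gives the robot as it stands. Calls block until the motion is done:
- bot.move_ptp(position, orientation): joint-space move of the TCP to a pose.
- bot.line_to(position, attitude=None, velocity=0.15): straight line of the TCP; attitude=None keeps the orientation; velocity is the mean speed in m/s.
- bot.move_joints(angles): joint-space move.
- bot.move_gripper(opening): finger opening in m; the grip force is fixed at half the most; returns when the fingers have stopped.
- bot.wait(seconds).
- bot.ik(position, orientation): joint angles nearest the present ones, or None.
- bot.read_state(): the state.
- bot.get_image(name): name is "scene" or "top" or "wrist"; returns the picture (420x560x3 uint8, red, green, blue); there is no depth.
- bot.calibration(name): a dict with "intrinsics" (3x3 intrinsics, pixels), "cam_to_world" (4x4, takes a point from camera to world coordinates); the wrist camera has in their place "hand_eye" (4x4, takes a point from camera to tool coordinates, whose origin is the TCP and whose axes are the flange's). Camera axes: x right, y down, z forward; pixel columns grow to the right and rows downward; lengths in m; the calibration is good to about 2 mm. The wrist camera is an equidistant fisheye: a pixel r from the principal point sees the ray r / f radians off the axis. A picture is of the moment at which its call begins: read the wrist's pose just before it. calibration takes no time and is no camera call.
A pose or a line that the arm cannot do raises bot.PlanningError and nothing moves.
- bot.sign_off(): hands the job in; it is judged then, once.
The state is a dict: "t": time; "joint_positions": joint angles; "joint_vel": joint speeds; "tau": joint torques, N m; "position": TCP position; "tool_rot": TCP orientation; "wrist_force": force on the tool from outside, world axes, zero at the start; "moment": the same for the moment, N m; "grip_width": finger opening in m; "grasp_force": force on a finger pad.
Only numpy, scipy, OpenCV 4.12 (cv2) and the standard library are available. Lean on these libraries where they do the work, as an engineer would, in place of code of your own. Each camera call takes 0.05 s, during which the arm holds its last target. There are 200 camera calls.

## Working session

There is one attempt and no reset: what is moved stays moved. The work goes in short steps, each a Python script; the robot and the scene stay as the last script left them, time stands still between calls to the robot, and variables do not carry over. Pictures are saved under pics/ and viewed, at most 10 in all, crops included, and the job is handed in when it is done.

```bash
ls; mkdir -p pics; python3 - <<'E'
from station import bot
import cv2,numpy as np
np.set_printoptions(precision=4,suppress=True)
for n in("scene","top"):
    cv2.imwrite(f"pics/{n}0.png",bot.get_image(n)[:,:,::-1]); print(n,bot.calibration(n))
print(bot.calibration("wrist"),bot.nose_length); print(bot.read_state())
E
```

```text
pics
scene {'intrinsics': array([[464.9273,   0.    , 271.4631],
       [  0.    , 464.9273, 202.8132],
       [  0.    ,   0.    ,   1.    ]]), 'cam_to_world': array([[ 0.6901,  0.4883, -0.5342,  1.3129],
       [ 0.7237, -0.4717,  0.5037, -0.7876],
       [-0.006 , -0.7342, -0.6789,  1.078 ],
       [ 0.    ,  0.    ,  0.    ,  1.    ]])}
top {'intrinsics': array([[484.2932,   0.    , 288.6716],
       [  0.    , 484.2932, 207.7723],
       [  0.    ,   0.    ,   1.    ]]), 'cam_to_world': array([[ 0.0188, -0.9937,  0.1109,  0.4168],
       [-0.9998, -0.0189, -0.0006, -0.0573],
       [ 0.0027, -0.1109, -0.9938,  1.2694],
       [ 0.    ,  0.    ,  0.    ,  1.    ]])}
{'intrinsics': array([[325.1923,   0.    , 280.3454],
       [  0.    , 325.1923, 215.3933],
       [  0.    ,   0.    ,   1.    ]]), 'hand_eye': array([[ 0.0001, -0.9462, -0.3236,  0.0819],
       [ 1.    , -0.0002,  0.001 , -0.0003],
       [-0.001 , -0.3236,  0.9462, -0.125 ],
       [ 0.    ,  0.    ,  0.    ,  1.    ]])} 0.017
{'t': 0.1, 'joint_positions': array([-1.185 ,  0.0874,  0.1752,  1.6598, -0.    ,  1.5708]), 'joint_vel': array([ 0.0001, -0.0004,  0.0002, -0.001 , -0.0008, -0.0006]), 'tau': array([ -0.0007, -52.1557,  46.5655,   0.0159,  -0.    ,   0.    ]), 'position': array([ 0.2069, -0.5094,  0.2476]), 'tool_rot': array([-3.0822, -0.602 ,  0.0004]), 'wrist_force': array([-0.0309,  0.0656,  0.5004]), 'moment': array([-0.0045,  0.0186,  0.0456]), 'grasp_force': 0.0, 'grip_width': 0.08531333759955802}
```

View pics/scene0.png

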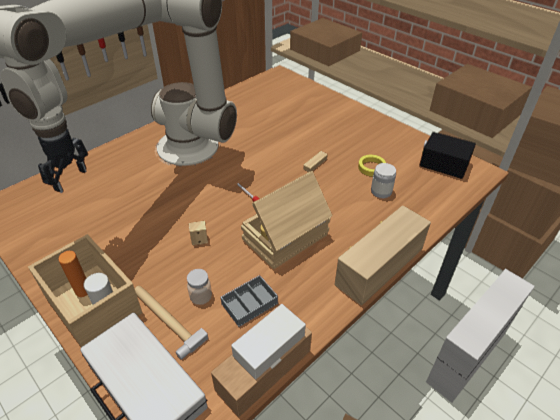

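View pics/top0.png

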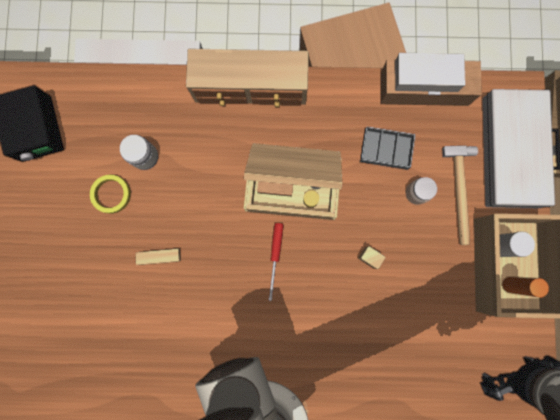

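The scene view shows the crate near (285,225) with its lid raised, and the cleat at (199,233). In the top view the crate front is at row ~215 (cols 245–340), the cleat at (372,257), the screwdriver at (275,260) and the offcut at (158,256). I'll zoom in for precise corners.

```bash
python3 - <<'E'
import cv2
a=cv2.imread("pics/top0.png")[135:280,230:400]; cv2.imwrite("pics/topc.png",cv2.resize(a,None,fx=4,fy=4,interpolation=cv2.INTER_CUBIC))
a=cv2.imread("pics/scene0.png")[170:270,180:340]; cv2.imwrite("pics/scenec.png",cv2.resize(a,None,fx=5,fy=5,interpolation=cv2.INTER_CUBIC))
E
```

```text
(no output)
```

View pics/topc.png

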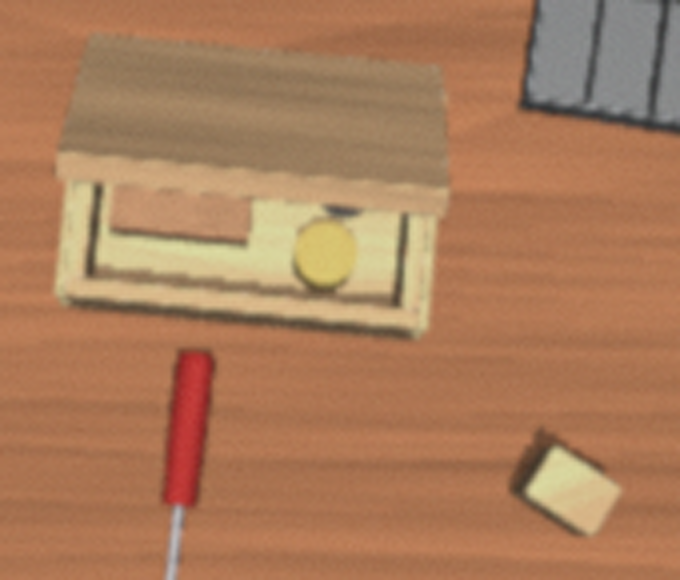

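View pics/scenec.png

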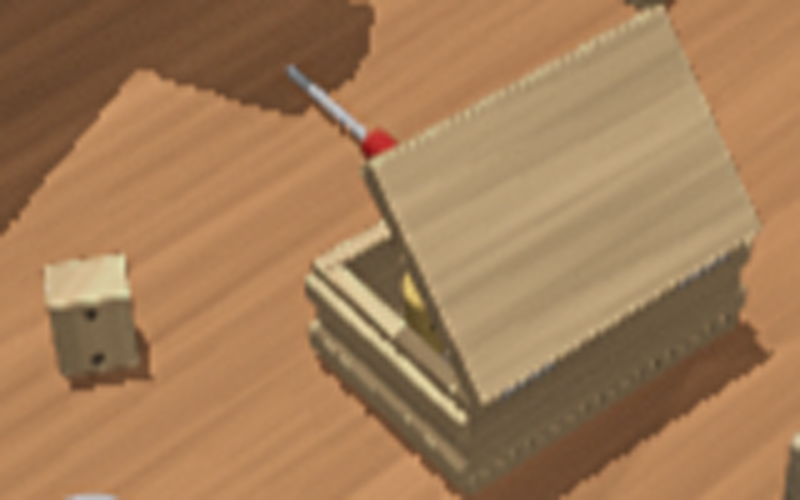

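The top crop shows the rim's front corners at about (60,298) and (420,332), the lid's front edge from (60,153) to (447,190), and the cleat's top face as a quad around (573,490). The scene crop shows the four lid corners and the cleat's top face, with its hole face toward +x,−y. I'll fit the poses to both views together.

```bash
cat > loc.py <<'E'
import numpy as np
from scipy.optimize import least_squares
from station import bot
np.set_printoptions(precision=4,suppress=True)
C={n:bot.calibration(n) for n in("scene","top")}
def proj(n,P):
    T=np.linalg.inv(C[n]["cam_to_world"]); p=(T[:3,:3]@np.asarray(P).T).T+T[:3,3]
    q=p@C[n]["intrinsics"].T; return q[:,:2]/q[:,2:]
def tc(a): return (np.array(a,float)+.5)/4-.5+[230,135]
def sc(a): return (np.array(a,float)+.5)/5-.5+[180,170]
def place(p,L):
    c,s=np.cos(p[2]),np.sin(p[2]); L=np.asarray(L,float)
    return np.c_[p[0]+c*L[:,0]-s*L[:,1],p[1]+s*L[:,0]+c*L[:,1],L[:,2]]
def crate_pts(th):
    H=np.array([.075,0,.082]);d=np.array([-np.cos(th),0,np.sin(th)]);n=np.array([np.sin(th),0,np.cos(th)]);Y=np.array([0,.11,0])
    f=H+.15*d+.018*n; r=H+.018*n; u=H+.15*d; a=np.array([-.075,0,.082])
    return np.array([a+Y,a-Y,f+Y,f-Y,u+Y,u-Y,r+Y,r-Y]), np.array([f-Y,f+Y,r+Y,r-Y])
E
python3 - <<'E'
from loc import *
t=tc([(60,296),(420,331),(60,153),(447,190),(58,175),(445,213),(93,36),(443,67)])
s=sc([(373,165),(662,8),(755,232),(478,403)])
def f(p):
    a,b=crate_pts(p[3]); return np.r_[(proj("top",place(p,a))-t).ravel(),(proj("scene",place(p,b))-s).ravel()]
r=least_squares(f,[.55,0,0,1.],loss='soft_l1'); print(r.x); print(f(r.x).reshape(-1,2))
tq=tc([(555,445),(622,490),(590,535),(525,490)])
sq=sc([(127,255),(132,300),(48,308),(43,268)])  # order to be matched
x,y=.018,.025
def g(p,o=False):
    # +x normal faces scene camera
    L=np.array([(x,y,.064),(x,-y,.064),(-x,-y,.064),(-x,y,.064)])
    return np.r_[(proj("top",place(p,L))-tq).ravel(),(proj("scene",place(p,L))-sq).ravel()]
for y0 in(-.6,):
    q=least_squares(g,[.4,-.2,y0],loss='soft_l1'); print(q.x);print(g(q.x).reshape(-1,2))
E
```

```text
[ 0.6104 -0.0676 -0.0802  0.8813]
[[ 0.9835  0.2961]
 [-0.1609  0.3531]
 [-0.5703 -0.673 ]
 [ 1.3683 -0.2032]
 [-0.2922  0.8459]
 [ 0.7492  0.9891]
 [-0.4789 -0.5841]
 [ 0.3868  0.3235]
 [-0.1741 -0.0927]
 [ 0.7813 -0.5711]
 [ 1.582  -0.1753]
 [ 0.8053  0.418 ]]
[ 0.4322 -0.269  -0.568 ]
[[ -0.0436  -0.3849]
 [  0.2067  -0.4338]
 [  0.4132   0.5102]
 [ -0.3659   0.4975]
 [  1.0817   8.0519]
 [-16.4889   1.4135]
 [ -0.453   -8.4887]
 [ 16.8217  -2.7679]]
```

```bash
cat >> loc.py <<'E'
from scipy.spatial.transform import Rotation as R
def down(yaw):  # tool z down, tool y along (yaw) crate/cleat y
    return R.from_euler('z',yaw)*R.from_euler('x',np.pi)
def rv(yaw):
    """pick the half turn whose last joint is nearest mid range"""
    return [ (down(yaw+k)).as_rotvec() for k in (0,np.pi)]
CR=np.array([.6104,-.0676,-.0802])
E
python3 - <<'E'
from loc import *
tq=tc([(555,445),(622,490),(590,535),(525,490)])
sq=sc([(132,300),(48,308),(43,268),(127,255)]); x,y=.018,.025
L=np.array([(x,y,.064),(x,-y,.064),(-x,-y,.064),(-x,y,.064)])
g=lambda p:np.r_[(proj("top",place(p,L))-tq).ravel(),(proj("scene",place(p,L))-sq).ravel()]
q=least_squares(g,[.4,-.2,-.6],loss='soft_l1'); print(q.x);print(g(q.x).reshape(-1,2))
H=place(CR,[(.075,0,.082)])[0]
for o in rv(CR[2]):
    for z in(.34,.22): print("lid",z,bot.ik(np.r_[place(CR,[(-.02,0,z)])[0]],o))
for o in rv(q.x[2]): print("cleat",bot.ik([q.x[0],q.x[1],.04],o))
for o in rv(CR[2]): print("final",bot.ik(place(CR,[(-.093,0,.076)])[0],o))
E
```

```text
[ 0.4325 -0.2695 -0.585 ]
[[ 0.3352 -0.5603]
 [ 0.4    -0.3248]
 [ 0.3991  0.4799]
 [-0.1923  0.182 ]
 [-0.0731 -0.7157]
 [ 0.1312 -0.1517]
 [ 0.5703 -0.482 ]
 [ 0.0674  0.0295]]
lid 0.34 [-0.1113  0.2617  0.559   1.8681  0.      3.1105]
lid 0.22 [-0.1113  0.1855  0.2305  1.6158  0.      3.1105]
lid 0.34 [-0.1113  0.2617  0.559   1.8681  0.     -0.0311]
lid 0.22 [-0.1113  0.1855  0.2305  1.6158  0.     -0.0311]
cleat [-0.5573  0.013  -0.3047  1.2531  0.     -3.1139]
cleat [-0.5573  0.013  -0.3047  1.2531  0.      0.0277]
final [-0.1157  0.0221 -0.2246  1.3241  0.      3.1061]
final [-0.1157  0.0221 -0.2246  1.3241  0.     -0.0355]
```

Residuals are under about 1 px, so both fits are good. Next is lowering the lid, following its arc in force-checked steps.

```bash
cat >> loc.py <<'E'
def lidpose(th,r=.13,gap=0.):
    d=np.array([-np.cos(th),0,np.sin(th)]);n=np.array([np.sin(th),0,np.cos(th)])
    p=np.array([.075,0,.082])+r*d+(.018+gap)*n+[.011,0,bot.nose_length]
    return place(CR,[p])[0]
E
python3 - <<'E'
from loc import *
o=rv(CR[2])[1]
bot.move_gripper(0.0)
p=lidpose(1.0); bot.move_ptp(np.r_[p[:2],.33],o)
bot.line_to(lidpose(1.0,gap=.01),velocity=.12)
s=bot.read_state();f0=s["wrist_force"];print(s["t"],s["position"],lidpose(1.,gap=.01),f0,s["grip_width"])
for th in np.arange(1.0,.29,-.1):
    bot.line_to(lidpose(th),velocity=.05); s=bot.read_state(); f=s["wrist_force"]-f0; print(round(th,2),round(s["t"],2),s["position"],f)
    if np.linalg.norm(f)>15: break
E
```

```text
4.1333 [ 0.6498 -0.0709  0.2246] [ 0.6496 -0.0708  0.2235] [-0.1484 -0.5541  0.343 ] -0.00014393809781683176
1.0 4.48 [ 0.6412 -0.0701  0.2187] [ 0.0598  0.2714 -0.669 ]
0.9 4.89 [ 0.6297 -0.0691  0.2122] [ 0.8393 -0.4284  0.3479]
0.8 5.3 [ 0.6186 -0.0682  0.2049] [ 0.6075  1.3218 -0.5736]
0.7 5.71 [ 0.6084 -0.0674  0.1965] [ 0.4413  0.2644 -0.4974]
0.6 6.12 [ 0.5991 -0.0667  0.1871] [0.8297 0.7877 0.2507]
0.5 6.53 [ 0.5908 -0.066   0.177 ] [ 0.1281  0.595  -0.0816]
0.4 6.93 [ 0.5834 -0.0654  0.1659] [ 0.5651  0.8211 -0.0473]
0.3 7.34 [ 0.5773 -0.0649  0.1542] [-0.4468  0.2814  0.119 ]
```

```bash
python3 - <<'E'
from loc import *
import cv2
a=bot.get_image("scene")[130:280,180:380]; cv2.imwrite("pics/s1.png",cv2.resize(a[:,:,::-1],None,fx=3,fy=3,interpolation=cv2.INTER_CUBIC))
E
```

```text
(no output)
```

View pics/s1.png

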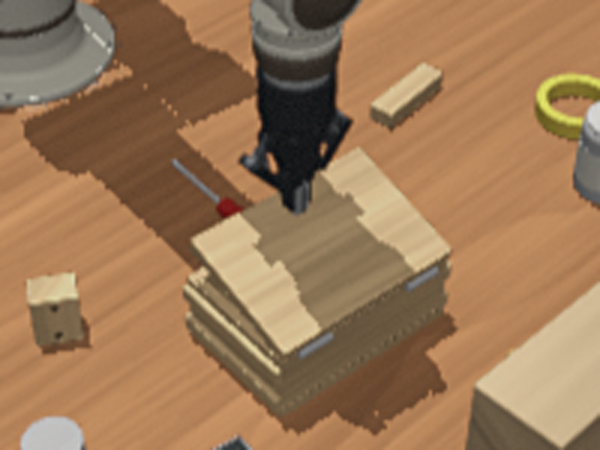

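The view shows the fingertips at (297,205) on the lid, which has come down to roughly 0.3 rad, so contact holds. I'll continue gently to shut and press until the force rises.

```bash
python3 - <<'E'
from loc import *
f0=np.array([-.1484,-.5541,.343])
def go(th,v,dz=0):
    bot.line_to(lidpose(th)-[0,0,dz],velocity=v); s=bot.read_state(); f=s["wrist_force"]-f0; print(round(th,2),dz,round(s["t"],2),s["position"],f); return f
for th in (.2,.1,.04): go(th,.03)
for dz in np.arange(0,.012,.001):
    if go(0,.012,dz)[2]>8: break
E
```

```text
0.2 0 7.97 [ 0.5725 -0.0645  0.1423] [ 1.154   0.2837 -0.0974]
0.1 0 8.56 [ 0.5688 -0.0643  0.1297] [ 0.5083  0.4384 -1.2664]
0.04 0 8.97 [ 0.5672 -0.0641  0.1219] [ 0.7164  0.4034 -0.4532]
0 0.0 9.55 [ 0.5666 -0.0641  0.117 ] [0.6887 1.3832 0.8123]
0 0.001 9.8 [ 0.5666 -0.0641  0.117 ] [-2.7939  0.442   8.4395]
```

Shut: the tip is at z = 0.100 and the force rose to 8 N. Next I retreat, hover over the cleat and take fresh pictures of the closed crate.

```bash
cat >> loc.py <<'E'
CL=np.array([.4325,-.2695,-.585])
E
python3 - <<'E'
from loc import *
import cv2
p=bot.read_state()["position"]; bot.line_to(p+[0,0,.08],velocity=.12)
bot.move_ptp([CL[0],CL[1],.17],rv(CL[2])[1]); bot.move_gripper(.085)
s=bot.read_state(); print(s["t"],s["position"],s["wrist_force"])
a=bot.get_image("top"); cv2.imwrite("pics/t2.png",a[:,:,::-1])
a=a[135:280,230:400]; b=bot.get_image("wrist")
out=np.zeros((560,800,3),np.uint8); c=cv2.resize(a,None,fx=2.9,fy=2.9,interpolation=cv2.INTER_CUBIC); out[:c.shape[0],:c.shape[1]]=c
d=cv2.resize(b,(300,225)); out[:225,495:795]=d
cv2.imwrite("pics/m2.png",out[:,:,::-1])
E
```

```text
12.3833 [ 0.4325 -0.2695  0.17  ] [ 0.3231  0.9045 -0.3778]
```

View pics/m2.png

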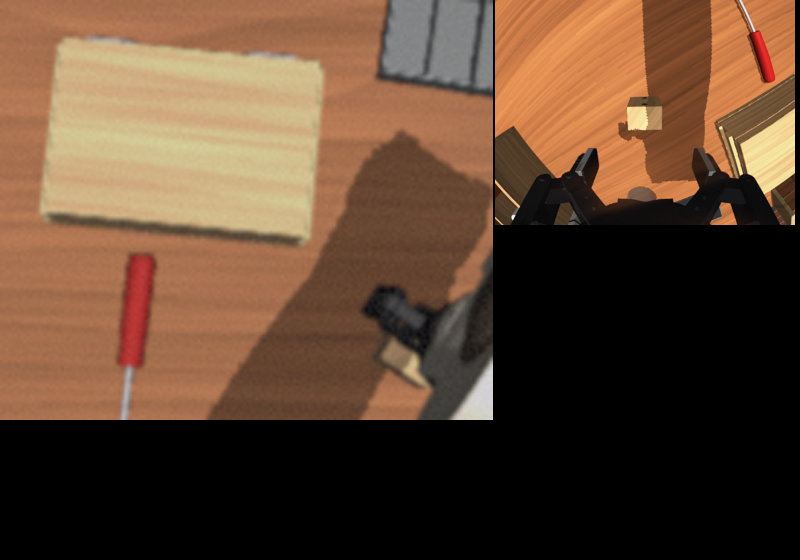

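The picture shows the lid shut, with its corners at composite (60,38), (322,62), (308,236) and (42,213). The wrist inset has the cleat at (645,113), centred between the fingers. Next I grasp and lift it, and refine the crate pose.

```bash
python3 - <<'E'
from loc import *
import cv2
im=cv2.imread("pics/t2.png"); roi=im[135:225,235:350]
m=(roi[:,:,1]>150).astype(np.uint8); cs,_=cv2.findContours(m,cv2.RETR_EXTERNAL,cv2.CHAIN_APPROX_NONE)
c=max(cs,key=cv2.contourArea); box=cv2.boxPoints(cv2.minAreaRect(c))+[235,135]; print(cv2.contourArea(c),box)
hand=(np.array([(60,38),(322,62),(308,236),(42,213)])+.5)/2.9-.5+[230,135]; print(hand)
L=np.array([(.075,.11,.1),(.075,-.11,.1),(-.075,-.11,.1),(-.075,.11,.1)])
for t in (hand,np.array([box[np.argmin(((box-h)**2).sum(1))] for h in hand])):
    f=lambda p:(proj("top",place(p,L))-t).ravel()
    r=least_squares(f,CR); print(r.x,f(r.x).reshape(-1,2), place(r.x,[(-.075,0,.1)]))
print(place(CR,[(-.075,0,.1)]))
bot.line_to([CL[0],CL[1],.04],velocity=.1); print(bot.read_state()["wrist_force"])
bot.move_gripper(.0); s=bot.read_state(); print(s["t"],s["position"],s["grip_width"],s["grasp_force"],s["wrist_force"])
if s["grip_width"]>.04:
    bot.line_to([CL[0],CL[1],.13],velocity=.1); s=bot.read_state(); print(s["t"],s["position"],s["grip_width"],s["grasp_force"])
    print(bot.read_state()["wrist_force"])
E
```

```text
5448.0 [[243.3144 207.9322]
 [249.4375 146.0213]
 [342.4181 155.2172]
 [336.295  217.1281]]
[[250.3621 147.7759]
 [340.7069 156.0517]
 [335.8793 216.0517]
 [244.1552 208.1207]]
[ 0.6114 -0.0668 -0.0712] [[ 0.6282  0.0736]
 [-0.6897 -0.2693]
 [-0.6927  0.2075]
 [ 0.7545  0.0115]] [[ 0.5366 -0.0615  0.1   ]]
[ 0.6124 -0.067  -0.0802] [[ 1.9597  1.0641]
 [-2.0763  0.5886]
 [-1.336  -0.8976]
 [ 1.4539 -0.6383]] [[ 0.5376 -0.061   0.1   ]]
[[ 0.5356 -0.0616  0.1   ]]
[ 0.6803 -0.3239 -0.171 ]
14.3583 [ 0.4328 -0.2697  0.0405] 0.04941347522669929 62.55314111709595 [-0.0762 -0.0484  4.7956]
15.4083 [ 0.4322 -0.2693  0.1292] 0.04951843189962886 62.23189830780029
[ 1.059  -0.0594 -0.2804]
```

The cleat is gripped (49.5 mm, 62 N). I'll refine the yaw from the lid mask, then carry the cleat to the front and stop just short of contact.

```bash
python3 - <<'E'
from loc import *
import cv2
im=cv2.imread("pics/t2.png"); m=np.zeros(im.shape[:2],np.uint8); m[135:225,235:350]=im[135:225,235:350,1]>150
n,l,st,_=cv2.connectedComponentsWithStats(m); k=1+np.argmax(st[1:,4]); v,u=np.nonzero(l==k)
c=C["top"]; T=c["cam_to_world"]; d=(T[:3,:3]@np.linalg.inv(c["intrinsics"])@np.c_[u,v,np.ones(len(u))].T).T
W=T[:3,3]+d*((.1-T[2,3])/d[:,2])[:,None]; W=W[:,:2]
ev,V=np.linalg.eigh(np.cov(W.T)); a=V[:,1]; yaw=np.arctan2(-a[0],a[1]) if a[1]>0 else np.arctan2(a[0],-a[1])
print("centroid",W.mean(0),"size",np.sqrt(12*ev),"yaw",yaw)
CR=np.array([.6115,-.067,-.077])
o=rv(CR[2])[1]
bot.move_ptp(place(CR,[(-.075-.018-.035,0,.13)])[0],o)
bot.line_to(place(CR,[(-.075-.018-.035,0,.0765)])[0],velocity=.08)
bot.line_to(place(CR,[(-.075-.018-.012,0,.0765)])[0],velocity=.04)
bot.wait(.3); s=bot.read_state(); print(s["t"],s["position"],place(CR,[(-.105,0,.0765)])[0],s["grip_width"],s["wrist_force"],s["moment"],R.from_rotvec(s["tool_rot"]).as_matrix()[:,2])
b=bot.get_image("wrist"); a=bot.get_image("scene")[150:290,170:370]
out=np.zeros((420,800,3),np.uint8); out[:300,:400]=cv2.resize(b,(400,300),interpolation=cv2.INTER_AREA); out[:280,400:800]=cv2.resize(a,(400,280),interpolation=cv2.INTER_CUBIC)
cv2.imwrite("pics/m3.png",out[:300,:,::-1]); cv2.imwrite("pics/w3.png",b[:,:,::-1])
E
```

```text
centroid [ 0.6123 -0.067 ] size [0.1491 0.2274] yaw -0.07531226800192
18.125 [ 0.5067 -0.0589  0.0766] [ 0.5068 -0.0589  0.0765] 0.0495063325915634 [ 0.8512 -0.3369 -1.6446] [ 0.011  -0.0049 -0.0104] [ 0.0001  0.     -1.    ]
```

View pics/m3.png

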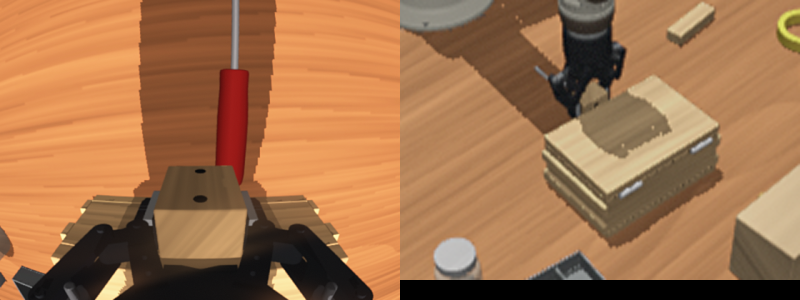

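The wrist view shows the cleat centred at column 200, between the crate's edges at about 80 and 320, and the scene view shows the lid shut. Next is the push.

```bash
python3 - <<'E'
from loc import *
CR=np.array([.6118,-.067,-.0765]); ax=np.array([np.cos(CR[2]),np.sin(CR[2]),0])
def rd(n=8):
    F=[];M=[]
    for _ in range(n): bot.wait(.03); s=bot.read_state(); F.append(s["wrist_force"]);M.append(s["moment"])
    return np.mean(F,0),np.mean(M,0),s
f0,m0,s=rd(); p0=s["position"]; base=place(CR,[(-.105,0,.0765)])[0]
x=0; step=.0015
while x<.025:
    x+=step; bot.line_to(base+ax*x,velocity=.015); F,M,s=rd(5); P=-(F-f0)@ax
    print(round(x*1e3,2),round(s["t"],2),"push",round(P,2),F-f0,"M",M-m0,(s["position"]-p0)@ax*1e3,s["position"][2])
    if P>1.5: step=.0003
    if P>9.3: break
print(s["grip_width"],s["grasp_force"])
E
```

```text
1.5 18.93 push 0.48 [-0.4928 -0.211   0.1633] M [ 0.0425 -0.0096 -0.0103] 1.773118485618502 0.0764642308668262
3.0 19.34 push 0.27 [-0.2877 -0.2217 -0.2349] M [ 0.0157 -0.0026 -0.0215] 3.2880458765787095 0.07650089299471555
4.5 19.76 push 0.57 [-0.5624  0.1641 -0.1255] M [ 0.0113  0.0087 -0.0143] 4.764902333683009 0.0765006951383263
6.0 20.18 push 0.46 [-0.4589  0.0868 -0.1192] M [ 0.0143 -0.0146  0.0018] 6.27069586146586 0.07648038971749446
7.5 20.59 push 0.05 [-0.0877 -0.4331  0.8588] M [ 0.0146 -0.0108 -0.0157] 7.792309527880197 0.07649815635461886
9.0 21.01 push 0.67 [-0.7052 -0.4765  0.3151] M [ 0.0064 -0.0348 -0.0394] 9.276220893340403 0.07648914291842226
10.5 21.43 push 0.29 [-0.299  -0.1382  0.3381] M [-0.003  -0.0098 -0.0129] 10.770674361157138 0.0764817391350788
12.0 21.84 push 0.17 [-0.2053 -0.4228 -0.077 ] M [-0.0068  0.0108  0.0027] 12.26464960479907 0.07647164323804319
13.5 22.26 push 6.59 [-6.5536  0.6959  3.7034] M [ 0.1048  1.0297 -0.1377] 12.870179649696752 0.07641555954727361
13.8 22.68 push 7.82 [-7.7992  0.5989  4.6676] M [ 0.0922  1.3477 -0.1872] 12.875615238241059 0.07641630460372914
14.1 23.09 push 9.82 [-9.7912  0.7856  5.299 ] M [ 0.0903  1.623  -0.2117] 12.90611607981268 0.07643169304599637
0.04964762192309369 62.6250422000885
```

Push is about 10 N, but Mz ≈ −0.21 N·m puts the contact about 23 mm to the −y side, so one vertical edge is touching. I'll back off slightly and correct the yaw until the pressure is centred.

```bash
cat > push.py <<'E'
from loc import *
CR0=np.array([.6118,-.067,-.0765]); ax=np.array([np.cos(CR0[2]),np.sin(CR0[2]),0])
base=place(CR0,[(-.105,0,.0766)])[0]
def rd(n=6):
    F=[];M=[]
    for _ in range(n): bot.wait(.03); s=bot.read_state(); F.append(s["wrist_force"]);M.append(s["moment"])
    return np.mean(F,0),np.mean(M,0),s
def attempt(dpsi,x0=.0132,xmax=.018):
    o=rv(CR0[2]+dpsi)[1]
    bot.line_to(base+ax*.0115,velocity=.02); bot.line_to(base+ax*.0112,attitude=o,velocity=.01)
    f0,m0,s=rd(8); x=x0; P=0
    while x<xmax:
        bot.line_to(base+ax*x,velocity=.015); F,M,s=rd(); F=F-f0; M=M-m0; P=-F@ax
        if P>9.3: break
        x+=.0003 if P>4 else .0006
    print(round(dpsi,4),"x",round(x*1e3,2),"t",round(s["t"],2),"P",round(P,2),"F",F,"M",M,"pos",s["position"],"grip",s["grip_width"])
    return P,M[2]
E
python3 - <<'E'
from push import *
for d in(-.006,-.014):
    P,m=attempt(d)
    if abs(m)<.05: break
E
```

```text
-0.006 x 14.1 t 25.73 P 10.87 F [-10.7926   1.4112   5.6112] M [ 0.107   1.7834 -0.1897] pos [ 0.5198 -0.0599  0.0765] grip 0.04941073868794705
-0.014 x 14.1 t 28.36 P 11.09 F [-11.0743   0.5947   5.9482] M [0.148  1.8208 0.2149] pos [ 0.5198 -0.06    0.0765] grip 0.049473428726480605
```

The sign flips between −0.006 and −0.014, so I'll use −0.010.

```bash
python3 - <<'E'
from push import *
attempt(-.010,x0=.0134)
import cv2
b=bot.get_image("wrist"); a=bot.get_image("scene")[150:290,170:370]; t=bot.get_image("top")[135:280,230:400]
cv2.imwrite("pics/m4.png",np.hstack([cv2.resize(b,(400,300),interpolation=cv2.INTER_AREA),cv2.resize(a,(400,300),interpolation=cv2.INTER_CUBIC)])[:,:,::-1])
E
```

```text
-0.01 x 14.3 t 31.01 P 10.84 F [-10.8267   0.6398   6.2696] M [0.1427 1.758  0.0144] pos [ 0.5198 -0.06    0.0765] grip 0.04928167886326116
```

View pics/m4.png

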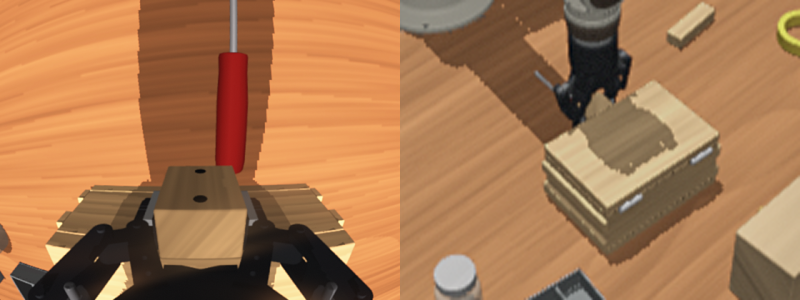

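The wrist view shows the cleat flat and centred on the front (column 200; crate edges at about 85 and 312), with the lid shut and the screwdriver untouched. I'll trim the push to 10 N and hand in.

```bash
python3 - <<'E'
from push import *
F0,M0,s=rd(10)
bot.line_to(base+ax*.01418,velocity=.01); bot.wait(.5)
F,M,s=rd(15); print("dP",-(F-F0)@ax,F,s["position"],s["grip_width"],s["t"])
print(bot.sign_off())
E
```

```text
dP -0.7138405031460862 [-10.0212   0.6815   4.8068] [ 0.5198 -0.0599  0.0766] 0.049392215013137376 32.7417
the job is handed in; nothing more can be done
None
```

I lowered the lid gently until it was fully shut, and the arm is now holding the cleat upright and flat against the middle of the crate's front. Its top edge is level with the lid to within about 1 mm by the arm's readings, the push is about 10 N, and the job is handed in at 32.7 s.

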